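# Click the marking guide's carriage into its groove and mark the panel

## Robot

A 6-joint arm with a two-finger parallel gripper is mounted at the origin on the work surface. World frame = base frame: x ahead of the robot, y to its left, z up, the work surface at z = 0. Lengths are in m, angles in degrees, forces in N, time in s.
With the tool pointing down it reaches from about 0.325 to 0.9 m from the base axis. Payload 3.5 kg.
Tool frame: the origin (TCP) lies midway between the tips of the shut fingers; the grasp point (between the pads) lies 19 mm behind it; z points along the fingers, x is the direction in which the jaws open and shut, and the axes are right-handed (so a half turn about z gives the same grasp; the last joint's range is limited). The gripper opens to 85 mm and grips with 20 to 120 N. Pads are 22 mm wide; open, the fingers measure 114 mm over their backs; the gripper's body (76 mm by 85 mm) begins 54 mm behind the grasp point. The pads swing forward as they close: fully open they stand 13 mm farther back than shut.
Start: joints at [62.601, 15.837, -1.513, 72.651, 0, 84.076], TCP at [0.229, 0.582, 0.231] pointing down, gripper open.
Joint ranges: [-178.77, 178.77], [-48.84, 107.48], [-61.69, 71.31], [-111.58, 123.2], [-90, 87.43], [-180, 180]. Speed limits (degrees/s): [147.25, 147.25, 180, 180, 180, 180].

## Interface

Orientations are given as [roll, pitch, yaw] about the fixed x, y, z axes, in that order (R = Rz(yaw) Ry(pitch) Rx(roll)).
In Python, from rig import get_obs, camera, get_calibration, workorder gives the robot as it stands.
- The arm moves only by the shell command python3 -m crank 'ROWS' [FORCE]. ROWS is JSON, a list of rows, each an object of numbers: "tx", "ty", "tz": the shift along the world's x, y, z in cm; "wx", "wy", "wz": the turn, a rotation vector about the world's x, y, z in rad; "fingers": the finger opening in cm, from 0 to 8.54. In form: [{"tx": .., "ty": .., "tz": .., "wx": .., "wy": .., "wz": .., "fingers": ..}, ...]. A call has 1 to 10 rows; each row shifts and turns the commanded pose from where the row before left it; what a row does not reach is not made up. A row lasts 1/12 s, in which the tool goes at most 41.7 mm and 7.16 degrees, less where a joint would pass 70% of its speed; a pose out of reach is approached as far as the arm can. A call is refused whole if a number of a shift passes 4.17 or a number of a turn 0.125, either way. A call with a gripper value outside its range is refused whole. The fingers move at their own pace and stop on an object; FORCE is the grip in N (left out, the last holds). Time passes only in rows, so rows that do not move let the fingers close. It gives the time, the measured TCP pose, the force and the opening at its end, in the units of the state.
- get_obs(): the state, without advancing time (a new reading comes with each control period).
- camera(name): name is "scene" or "top" or "wrist"; returns the picture (384x512x3 uint8, red, green, blue); there is no depth.
- get_calibration(name): a dict with "fovy" (degrees; the focal length in pixels is half the picture's height over the tangent of half this angle, whatever the lens; pixels are square), "cx", "cy" (the principal point, pixels), "rvec" (rotation vector, rad) and "tvec" (3), from world to camera coordinates, as OpenCV has them; the wrist camera has in their place "T_tool_cam" (4x4, takes a point from camera to tool coordinates, whose origin is the TCP and whose axes are the tool frame's). Camera axes: x right, y down, z forward; pixel columns grow to the right and rows downward; lengths in m; the calibration is good to about 2 mm. A picture is of the moment at which its call begins: read the wrist's pose just before it. get_calibration takes no time and is no camera call.
- workorder.sign_off(): hands the job in, once; it reports no verdict.
The state is a dict: "time_s": time; "joints": joint angles; "qvel": joint speeds; "joint_torque": joint torques, N m; "tcp_pos": TCP position; "eef_rot": TCP orientation; "ft_force": force on the tool from outside, world axes, zero at the start; "moment": the same for the moment, N m; "gripper_width": opening from 0.0 (shut) to 1.0 (fully open).
Only numpy, scipy, OpenCV 4.12 (cv2) and the standard library are available. Lean on these libraries where they do the work, as an engineer would, in place of code of your own. Each camera call takes 0.05 s, during which the arm holds its last target. There are 200 camera calls.

## Task

On the marking guide that is fixed to the wooden panel, push the carriage along its rail with the fingertips, towards the clip that has two rounded ridges, until its spring pin drops into the groove between the ridges. Then, with the pin in the groove, press the marking button on the carriage (the round black cap on the arm towards the robot) fully down and let it spring back. Do not pinch the carriage between the fingers, do not pull up the knob of the spring pin, do not press the marking button before the pin is in the groove, and leave the loose things on the table and panel where they are.

Things in the scene. Friction and masses are not known exactly. Their poses are not given: they have to be found in the camera images.
- guide: wooden panel (16 mm thick, 460 mm long) with an aluminium plate (top 22 mm above the table) and on it a guide bar 20 mm wide (top at 34 mm, middle line at x = -10 mm), all fixed. Origin on the table, half-way along the rail. Its y axis runs along the rail; x across, away from the robot, turned up to 15 degrees. The pin's lane runs along x = +26 mm
- carriage (a joint): carriage along the rail (m), growing to the guide's +y, 0 half-way; stops at +-0.165, 1.5 N friction. Grey block on the bar, 40 mm wide, 52 mm long with its end plates, top 67 mm above the table. A short arm towards the robot bears the marking button, one on the far side the spring pin; both at mid-length, 28 mm or less along the rail, so the end plates stand clear of them
- plate_left (a point): middle of the outer face of the black end plate on the carriage's +y end (face to push on to move the carriage to -y), 52 mm above the table on the bar's middle line. The plate is upright and square to the rail, 44 mm wide, from 35 to 69 mm above the table. Axes as the guide's
- plate_right (a point): the same for the end plate on the carriage's -y end, the face to push on to move the carriage to +y
- pin_foot (a point): foot of the spring pin when fully down, at lane level (22 mm above the table), at the carriage's mid-length and 36 mm to +x of its middle line. Moves along with the carriage but not up and down with the pin
- index_pin (a joint): lift of the spring pin (m): 0 on the lane and in the groove, about 0.003 on a ridge, at most 0.010. Steel pin with a round foot 12 mm across, pressed down by a spring (5 N and 0.4 N per mm); black knob 18 mm across on it, top 76 mm above the table
- groove (a point): middle of the ridge clip's groove at lane level. The clip: thin plate 28 x 36 mm with two round ridges 3 mm high, 15.5 mm apart, across the lane, on either side of the carriage, 70 to 130 mm from mid-rail. A ridge takes 6 to 9 N; then the push falls away and the pin settles within 1 mm of this point. Pushed too far it climbs the second ridge; it can be pushed back
- plain_clip: the other clip on the lane, at the other side of the carriage: a dark steel plate 28 x 36 mm with one plain block 10 mm high, which just stops the pin. Not to be used. Origin in the middle of its underside
- marker (a joint): how far the marking button is pressed, in m: 0 up, 0.007 fully down, sprung: it needs 2.5 N to start and 7 N to reach the bottom
- marker_top (a point): middle of the top of the marking button, a black round cap 24 mm across on a steel barrel 28 mm across; 77 mm above the table when up, goes down with the button. At the carriage's mid-length, 46 mm to the guide's -x of its middle line
- screwdriver: bystander: red screwdriver lying on the table
- hex_key: bystander: small steel hex key lying on the table
- mallet: bystander: grey nylon mallet with a wooden handle, about 240 mm long, lying on the table
- tray: bystander: clear acrylic parts tray 130 x 190 mm, 35 mm high
- cam_lock: bystander: zinc cam lock, 15 mm across and 12 mm high, on the +y end of the wooden panel, 75 mm to the guide's -x and 195 mm from its middle
- cam_lock_b: bystander: the same cam lock lying in the tray
- dowel: bystander: wooden dowel 8 mm across and 35 mm high, standing at the -y end of the wooden panel, 75 mm to the guide's -x and 195 mm from its middle

How it is judged:
By the outcome, as a careful person would: the job done as asked, in the order asked, and still so for the second after the job is handed in, with the robot touching nothing.
It also fails if it takes over 48 s, if anything falls off the work surface, if the arm or the gripper's body presses on something with over 40 N, if the wrist force passes 120 N, or if a joint passes its speed limit or range.

## Working session

There is one attempt and no reset: what is moved stays moved. The work goes in short steps, Python scripts to look and compute and a shell command to move; the robot and the scene stay as the last step left them, time stands still between calls to the robot, and variables do not carry over. Pictures are saved under pics/ and viewed, about 8 in all and at most 12, crops included, and the job is handed in when it is done.

```bash
mkdir -p pics; python3 - <<'E'
from rig import *
import cv2,numpy as np
o=get_obs();print(o)
for n in("scene","top","wrist"):
    print(n,get_calibration(n))
    cv2.imwrite(f"pics/{n}0.png",camera(n)[:,:,::-1])
E
```

```text
{'time_s': 0.0, 'joints': array([ 6.26028463e+01,  1.58797963e+01, -1.59885967e+00,  7.26512053e+01,
       -4.20243400e-04,  8.40756154e+01]), 'qvel': array([-0.0248577 , -0.00819613, -0.00173475,  0.04940621, -0.03389055,
       -0.06236842]), 'joint_torque': array([-8.08831010e-04, -4.45508051e+01,  2.95201135e+01,  1.62251014e-02,
       -1.54511176e-04,  8.43239462e-06]), 'tcp_pos': array([0.22843234, 0.58090956, 0.23013468]), 'eef_rot': array([-1.79987014e+02,  1.29211101e-01,  6.85272460e+01]), 'ft_force': array([ 0.1543941 ,  0.19517602, -0.35959907]), 'moment': array([-0.02374305,  0.02686279,  0.03938376]), 'gripper_width': 0.9984345084978101}
scene {'fovy': 54.20628893864808, 'cx': 255.29229743915002, 'cy': 191.93334659630474, 'rvec': array([ 2.24833628,  0.54732565, -0.2600822 ]), 'tvec': array([-0.51836606, -0.14128264,  1.27864301])}
top {'fovy': 50.19872221417221, 'cx': 251.6955975077934, 'cy': 190.36583700096492, 'rvec': array([ 2.22978843, -1.9812691 ,  0.20906065]), 'tvec': array([-0.0955324 ,  0.6083034 ,  1.16877916])}
wrist {'fovy': 64.42356360769948, 'cx': 258.260659298717, 'cy': 186.28240093674802, 'T_tool_cam': array([[ 9.99999440e-01,  7.33036859e-04, -7.63901031e-04,
         3.44355956e-04],
       [-5.08504325e-04,  9.65409843e-01,  2.60736602e-01,
        -6.58661002e-02],
       [ 9.28607114e-04, -2.60736067e-01,  9.65409675e-01,
        -1.42676715e-01],
       [ 0.00000000e+00,  0.00000000e+00,  0.00000000e+00,
         1.00000000e+00]])}
```

View pics/top0.png

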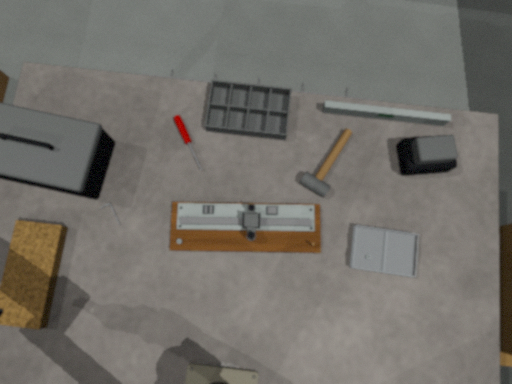

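View pics/scene0.png

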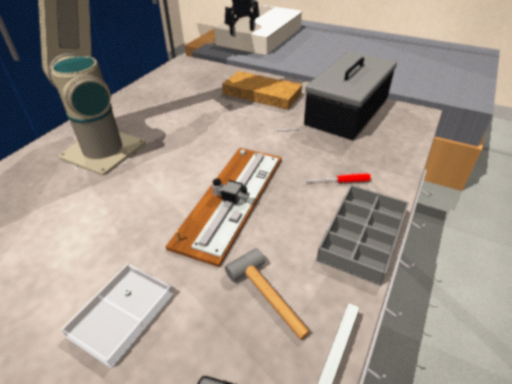

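The top view shows the panel at about x 170-322, y 202-252, with the carriage near (251,218) and the clips near (208,210) and (298,212). I'll get a coarse pose from it, then refine with the wrist camera.

```bash
cat > h.py <<'E'
import cv2,numpy as np
from rig import *
from scipy.spatial.transform import Rotation as R
def cam(n,o=None):
    c=get_calibration(n); f=192/np.tan(np.radians(c["fovy"]/2))
    K=np.array([[f,0,c["cx"]],[0,f,c["cy"]],[0,0,1]])
    if n=="wrist":
        o=o or get_obs(); T=np.eye(4); T[:3,:3]=R.from_euler("xyz",o["eef_rot"],degrees=True).as_matrix(); T[:3,3]=o["tcp_pos"]
        T=T@c["T_tool_cam"]; return K,T[:3,:3],T[:3,3]
    Rw=R.from_rotvec(c["rvec"]).as_matrix(); return K,Rw.T,-Rw.T@c["tvec"]
def ray(C,uv,z):
    K,Rc,p=C; uv=np.atleast_2d(uv); d=np.c_[uv,np.ones(len(uv))]@np.linalg.inv(K).T@Rc.T
    return p+d*((z-p[2])/d[:,2])[:,None]
def proj(C,P):
    K,Rc,p=C; q=(np.atleast_2d(P)-p)@Rc@K.T; return q[:,:2]/q[:,2:]
E
python3 - <<'E'
from h import *
I=cv2.imread("pics/top0.png");C=cam("top")
hsv=cv2.cvtColor(I,cv2.COLOR_BGR2HSV)
m=cv2.inRange(hsv,(5,120,60),(20,255,255)); m[:195]=0;m[260:]=0;m[:,:150]=0;m[:,340:]=0
ys,xs=np.nonzero(m);r=cv2.minAreaRect(np.c_[xs,ys].astype(np.float32));print(r)
b=ray(C,cv2.boxPoints(r),.016);print(b.round(4),b.mean(0))
print(ray(C,[[251,218]],.067),ray(C,[[208,210],[298,212]],.024),proj(C,[.229,.582,.231]))
cv2.imwrite("pics/tc.png",cv2.resize(I[192:262,155:335],None,fx=4.4,fy=4.4,interpolation=cv2.INTER_CUBIC))
E
```

```text
((244.94091796875, 227.12904357910156), (149.09349060058594, 47.33450698852539), 1.2102940082550049)
[[ 0.415   0.2023  0.016 ]
 [ 0.5593  0.2222  0.016 ]
 [ 0.6039 -0.2381  0.016 ]
 [ 0.4586 -0.2472  0.016 ]] [ 0.50920127 -0.01516639  0.016     ]
[[ 0.53144063 -0.03113755  0.067     ]] [[ 0.546442    0.10351439  0.024     ]
 [ 0.5728355  -0.17163297  0.024     ]] [[-12.70792571 301.40726958]]
```

View pics/tc.png

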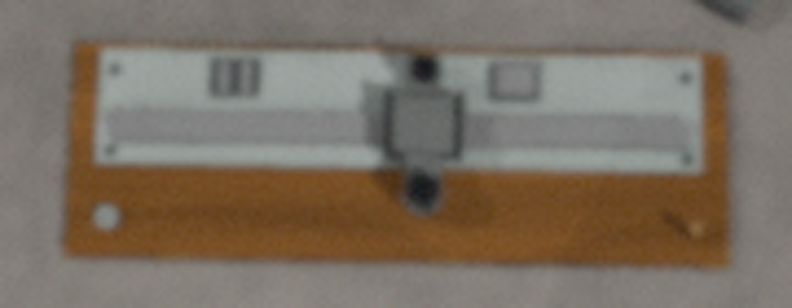

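The ridge clip is on the +y side (crop 235,77) and the plain clip on the -y side (514,82), so I push towards +y on plate_right. Coarse guide yaw is about 5.5°. Next I shut the fingers and go to a wrist-camera look on the -y side.

```bash
python3 -m crank '[{"tx":1.1,"ty":-3.9,"tz":0.2,"wz":0.1,"fingers":0},{"tx":1.1,"ty":-3.9,"tz":0.2,"wz":0.1,"fingers":0},{"tx":1.1,"ty":-3.9,"tz":0.2,"wz":0.1,"fingers":0},{"tx":1.1,"ty":-3.9,"tz":0.2,"wz":0.1,"fingers":0},{"tx":1.1,"ty":-3.9,"tz":0.2,"wz":0.07,"fingers":0},{"tx":1.1,"ty":-3.9,"fingers":0},{"tx":1.1,"ty":-3.9,"fingers":0},{"tx":1.1,"ty":-3.9,"fingers":0},{"tx":1.1,"ty":-3.9,"fingers":0},{"tx":1.1,"ty":-3.9,"fingers":0}]' 30
python3 -m crank '[{"tx":1.3,"ty":-3.9},{"tx":1.3,"ty":-3.9},{"tx":1.3,"ty":-3.9},{"tx":1.3,"ty":-3.9},{"tx":1.3,"ty":-3.9},{"tx":1.3,"ty":-3.9},{"tx":1.3,"ty":-3.9},{"tx":1.2,"ty":-3.9},{},{}]'
python3 - <<'E'
from h import *
o=get_obs();print(o["time_s"],o["tcp_pos"],o["eef_rot"],o["ft_force"],o["gripper_width"])
I=camera("wrist")[:,:,::-1];cv2.imwrite("pics/w1.png",I)
cv2.imwrite("pics/w1b.png",cv2.resize(I,(800,600),interpolation=cv2.INTER_CUBIC))
import pickle;pickle.dump(o,open("o1.pkl","wb"))
E
```

```text
0.15 [0.22853034 0.58105344 0.2304065 ] [-1.79989618e+02  1.01413813e-01  6.85229781e+01] [ 0.09182506 -0.00253758 -0.2015574 ] 0.9998025924094203$[0]: bad value
$[0]: bad value
```

View pics/w1b.png

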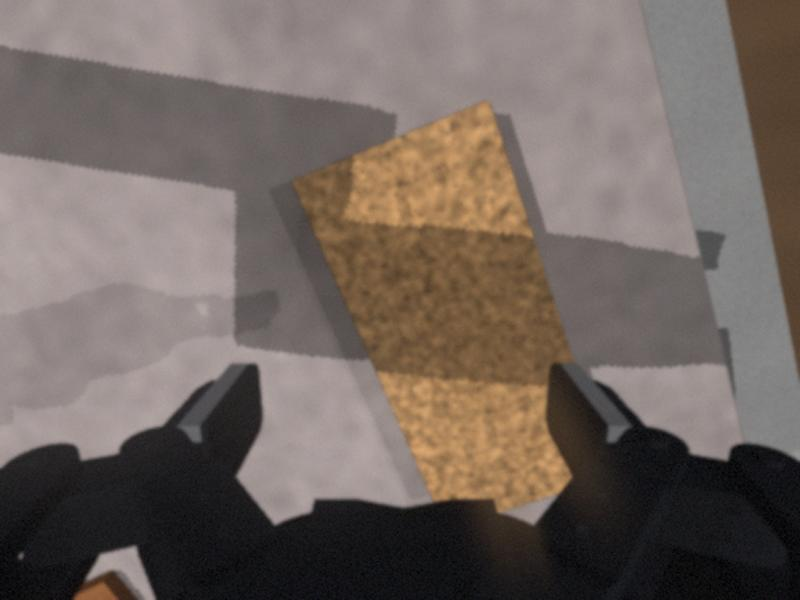

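The move was refused: all keys are needed in each row, it seems. The picture only shows the start view, with the cork block under the open gripper. Retrying with full rows.

```bash
python3 -m crank '[{"tx":1.1,"ty":-3.9,"tz":0.2,"wx":0,"wy":0,"wz":0.1,"fingers":0},{"tx":1.1,"ty":-3.9,"tz":0.2,"wx":0,"wy":0,"wz":0.1,"fingers":0},{"tx":1.1,"ty":-3.9,"tz":0.2,"wx":0,"wy":0,"wz":0.1,"fingers":0},{"tx":1.1,"ty":-3.9,"tz":0.2,"wx":0,"wy":0,"wz":0.1,"fingers":0},{"tx":1.1,"ty":-3.9,"tz":0.2,"wx":0,"wy":0,"wz":0.07,"fingers":0},{"tx":1.1,"ty":-3.9,"tz":0,"wx":0,"wy":0,"wz":0,"fingers":0},{"tx":1.1,"ty":-3.9,"tz":0,"wx":0,"wy":0,"wz":0,"fingers":0},{"tx":1.1,"ty":-3.9,"tz":0,"wx":0,"wy":0,"wz":0,"fingers":0},{"tx":1.1,"ty":-3.9,"tz":0,"wx":0,"wy":0,"wz":0,"fingers":0},{"tx":1.1,"ty":-3.9,"tz":0,"wx":0,"wy":0,"wz":0,"fingers":0}]' 30 && 
python3 -m crank '[{"tx":1.3,"ty":-3.9,"tz":0,"wx":0,"wy":0,"wz":0,"fingers":0},{"tx":1.3,"ty":-3.9,"tz":0,"wx":0,"wy":0,"wz":0,"fingers":0},{"tx":1.3,"ty":-3.9,"tz":0,"wx":0,"wy":0,"wz":0,"fingers":0},{"tx":1.3,"ty":-3.9,"tz":0,"wx":0,"wy":0,"wz":0,"fingers":0},{"tx":1.3,"ty":-3.9,"tz":0,"wx":0,"wy":0,"wz":0,"fingers":0},{"tx":1.3,"ty":-3.9,"tz":0,"wx":0,"wy":0,"wz":0,"fingers":0},{"tx":1.3,"ty":-3.9,"tz":0,"wx":0,"wy":0,"wz":0,"fingers":0},{"tx":1.2,"ty":-3.9,"tz":0,"wx":0,"wy":0,"wz":0,"fingers":0},{"tx":0,"ty":0,"tz":0,"wx":0,"wy":0,"wz":0,"fingers":0},{"tx":0,"ty":0,"tz":0,"wx":0,"wy":0,"wz":0,"fingers":0}]' &&
python3 - <<'E'
from h import *
o=get_obs();print(o["time_s"],o["tcp_pos"],o["eef_rot"],o["ft_force"],o["gripper_width"])
I=camera("wrist")[:,:,::-1];cv2.imwrite("pics/w1.png",I)
cv2.imwrite("pics/w1b.png",cv2.resize(I,(800,600),interpolation=cv2.INTER_CUBIC))
import pickle;pickle.dump(o,open("o1.pkl","wb"))
E
```

```text
time_s: 1.03
tcp_pos: [0.3386, 0.1898, 0.2413]
eef_rot: [180.0, -0.0, 95.5]
ft_force: [1.4, 0.1, -0.3]
gripper_width: -0.001
time_s: 1.87
tcp_pos: [0.442, -0.1222, 0.2411]
eef_rot: [-180.0, -0.0, 95.2]
ft_force: [0.4, 0.2, 0.3]
gripper_width: -0.001
1.8667 [ 0.44201007 -0.12218655  0.24105955] [-1.79970858e+02 -3.00877573e-02  9.52204730e+01] [0.37877265 0.16847113 0.310739  ] -0.0007993262043469499
```

View pics/w1b.png

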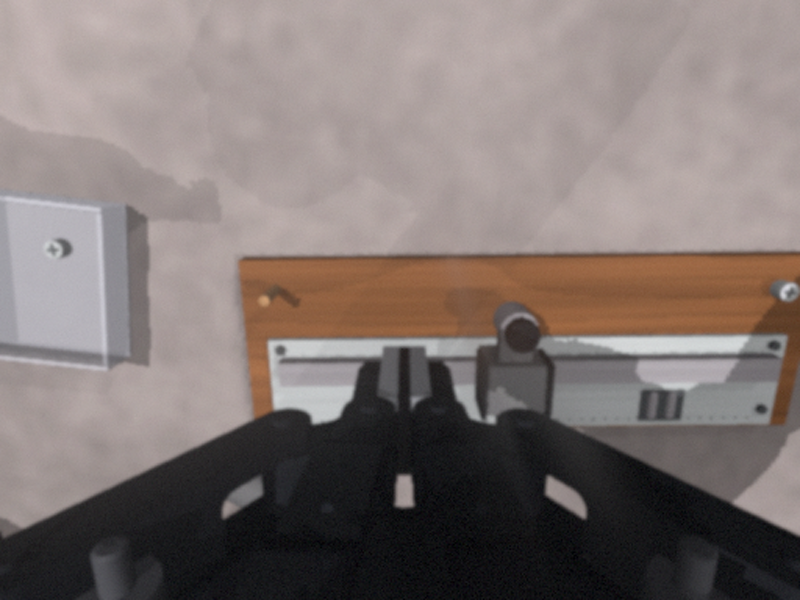

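The wrist view shows the guide well: button cap (521,335), ridge clip (640-684, 405), plate screws at (281,350), (774,345) and (762,409), panel near edge y≈256. Computing positions from these.

```bash
python3 - <<'E'
from h import *
import pickle
o=pickle.load(open("o1.pkl","rb"));C=cam("wrist",o);s=.64
f=lambda u,v,z:ray(C,[[u*s,v*s]],z)[0]
I=cv2.imread("pics/w1.png")
hsv=cv2.cvtColor(I,cv2.COLOR_BGR2HSV);m=cv2.inRange(hsv,(5,110,60),(20,255,255))
e=[(x,np.argmax(m[:,x]>0)) for x in range(175,500,3) if m[150:200,x].any()]
P=ray(C,np.array(e,float),.016);L=cv2.fitLine(P[:,:2].astype(np.float32),cv2.DIST_HUBER,0,.01,.01).ravel();yaw=np.degrees(np.arctan2(-L[0],L[1]));yaw=(yaw+90)%180-90
print("yaw",yaw)
a,b,c=f(281,350,.022),f(774,345,.022),f(762,409,.022);d=b-a;print("screws",a,b,c,"yaw",np.degrees(np.arctan2(-d[0],d[1])))
g=f(662,405,.024);bt=f(521,335,.077);cl=f(240,258,.016);print("groove",g,"btn",bt,"corner",cl, "dowel",f(264,300,.051),"cam",f(789,291,.028))
th=np.radians(yaw);ex=np.array([np.cos(th),np.sin(th)]);ey=np.array([-np.sin(th),np.cos(th)])
for n,p in dict(a=a,b=b,c=c,g=g,bt=bt,cam=f(789,291,.028),dow=f(264,300,.051)).items(): print(n,ex@p[:2],ey@p[:2])
gx=int(405*.64);print(cv2.cvtColor(I,cv2.COLOR_BGR2GRAY)[gx-3:gx+4,400:448].mean(0).round().astype(int))
cv2.imwrite("pics/w1c.png",cv2.resize(I[190:280,290:450],(800,450),interpolation=cv2.INTER_CUBIC))
E
```

```text
yaw 5.902603
screws [ 0.53216691 -0.2138832   0.022     ] [0.49118854 0.18437139 0.022     ] [0.54842504 0.19117188 0.022     ] yaw 5.874769708850672
groove [0.55150231 0.10508587 0.024     ] btn [ 0.48247211 -0.03759009  0.077     ] corner [ 0.46015994 -0.24929345  0.016     ] dowel [ 0.48179255 -0.22028109  0.051     ] cam [0.44461799 0.1776797  0.028     ]
a 0.5073501911048488 -0.26747606268315516
b 0.507544676644175 0.13288116704891537
c 0.5651770680641246 0.13375953051888448
g 0.5593851265387598 0.04781347727328386
bt 0.4760484438364976 -0.08700712529015507
cam 0.46053288034411505 0.1310141671073685
dow 0.45658495863428317 -0.26865964375031975
[141 144 142 143 142 142 142 137 121  92  67  59  58  63  72  85  96 102
 106 100  86  69  60  58  58  65  75  86  98 104 105 100  83  66  62  68
  91 118 134 139 140 142 140 140 140 140 141 141]
```

View pics/w1c.png

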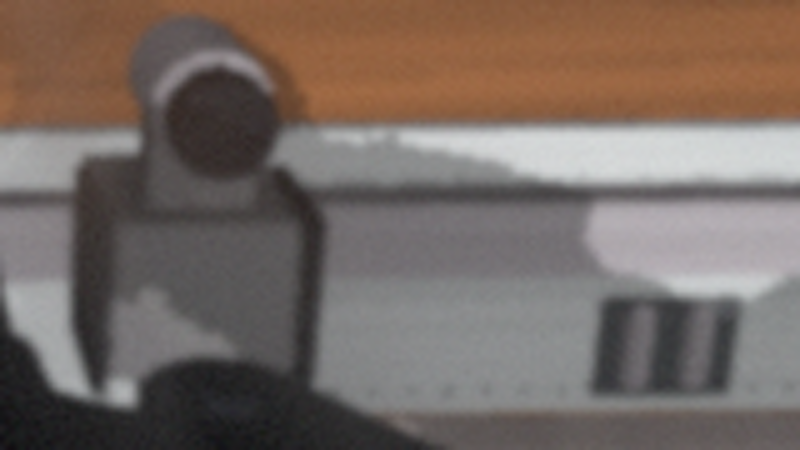

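Findings in guide terms: yaw 5.9°, groove at s≈+0.116 and carriage at s≈-0.019, so the travel is about 135 mm along (-0.103, 0.995). Going down behind plate_right, about 35 mm clear of it.

```bash
python3 -m crank '[{"tx":3.1,"ty":0.7,"tz":0,"wx":0,"wy":0,"wz":0.01,"fingers":0},{"tx":3.1,"ty":0.7,"tz":0,"wx":0,"wy":0,"wz":0,"fingers":0},{"tx":3.2,"ty":0.8,"tz":0,"wx":0,"wy":0,"wz":0,"fingers":0},{"tx":0,"ty":0,"tz":-3.5,"wx":0,"wy":0,"wz":0,"fingers":0},{"tx":0,"ty":0,"tz":-3.5,"wx":0,"wy":0,"wz":0,"fingers":0},{"tx":0,"ty":0,"tz":-3.5,"wx":0,"wy":0,"wz":0,"fingers":0},{"tx":0,"ty":0,"tz":-3.5,"wx":0,"wy":0,"wz":0,"fingers":0},{"tx":0,"ty":0,"tz":-3,"wx":0,"wy":0,"wz":0,"fingers":0},{"tx":0,"ty":0,"tz":-2.5,"wx":0,"wy":0,"wz":0,"fingers":0},{"tx":0,"ty":0,"tz":0,"wx":0,"wy":0,"wz":0,"fingers":0}]'
python3 - <<'E'
from h import *
o=get_obs();C=cam("wrist",o)
print(o["tcp_pos"],o["ft_force"])
th=np.radians(5.9);ex=np.array([np.cos(th),np.sin(th)]);ey=np.array([-np.sin(th),np.cos(th)]);p=o["tcp_pos"][:2];print(ex@p,ey@p)
I=camera("wrist")[:,:,::-1];cv2.imwrite("pics/w2.png",I)
E
```

```text
time_s: 2.75
tcp_pos: [0.53, -0.0947, 0.0411]
eef_rot: [-179.4, -0.3, 96.2]
ft_force: [-0.4, 1.2, -1.0]
gripper_width: 0.001
[ 0.52998773 -0.09470985  0.04113861] [-0.44067058  1.19739806 -1.02137752]
0.5174448248166756 -0.14868694046707723
```

View pics/w2.png

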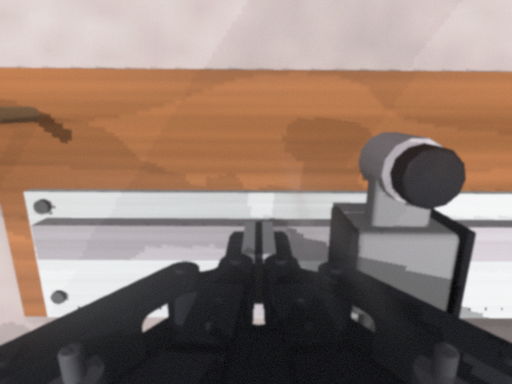

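The fingertips stand over the bar behind plate_right (edge at about x=333 px). Starting the push.

```bash
python3 -m crank '[{"tx":0.5,"ty":1.0,"tz":0.4,"wx":0,"wy":0,"wz":0,"fingers":0},{"tx":-0.1,"ty":1.0,"tz":0,"wx":0,"wy":0,"wz":0,"fingers":0},{"tx":-0.05,"ty":0.5,"tz":0,"wx":0,"wy":0,"wz":0,"fingers":0},{"tx":-0.05,"ty":0.5,"tz":0,"wx":0,"wy":0,"wz":0,"fingers":0},{"tx":-0.1,"ty":1.0,"tz":0,"wx":0,"wy":0,"wz":0,"fingers":0},{"tx":-0.1,"ty":1.0,"tz":0,"wx":0,"wy":0,"wz":0,"fingers":0},{"tx":-0.1,"ty":1.0,"tz":0,"wx":0,"wy":0,"wz":0,"fingers":0},{"tx":-0.1,"ty":1.0,"tz":0,"wx":0,"wy":0,"wz":0,"fingers":0},{"tx":-0.1,"ty":1.0,"tz":0,"wx":0,"wy":0,"wz":0,"fingers":0},{"tx":-0.1,"ty":1.0,"tz":0,"wx":0,"wy":0,"wz":0,"fingers":0}]'
python3 -m crank '[{"tx":-0.1,"ty":1.0,"tz":0,"wx":0,"wy":0,"wz":0,"fingers":0},{"tx":-0.1,"ty":1.0,"tz":0,"wx":0,"wy":0,"wz":0,"fingers":0},{"tx":-0.1,"ty":1.0,"tz":0,"wx":0,"wy":0,"wz":0,"fingers":0},{"tx":-0.05,"ty":0.5,"tz":0,"wx":0,"wy":0,"wz":0,"fingers":0},{"tx":0,"ty":0,"tz":0,"wx":0,"wy":0,"wz":0,"fingers":0},{"tx":0,"ty":0,"tz":0,"wx":0,"wy":0,"wz":0,"fingers":0}]'
cat > look.py <<'E'
from h import *
import sys
o=get_obs();C=cam("wrist",o)
th=np.radians(5.9);ex=np.array([np.cos(th),np.sin(th)]);ey=np.array([-np.sin(th),np.cos(th)]);p=o["tcp_pos"];print("tcp ex,ey,z",ex@p[:2],ey@p[:2],p[2])
f=o["ft_force"];print("F ex,ey,z",ex@f[:2],ey@f[:2],f[2],"t",o["time_s"])
I=camera("wrist")[:,:,::-1].copy();cv2.imwrite(f"pics/{sys.argv[1]}.png",I)
# button cap: dark round blob near its expected position
m=cv2.inRange(cv2.cvtColor(I,cv2.COLOR_BGR2GRAY),0,70)
for c in cv2.findContours(m,cv2.RETR_LIST,cv2.CHAIN_APPROX_NONE)[0]:
    (u,v),r=cv2.minEnclosingCircle(c)
    if 25<r<60 and v<300 and cv2.contourArea(c)>.6*np.pi*r*r:
        b=ray(C,[[u,v]],.077)[0];print("btn",(u,v,r),b,ex@b[:2],ey@b[:2])
E
python3 look.py w3
```

```text
time_s: 3.63
tcp_pos: [0.5326, -0.0074, 0.0503]
eef_rot: [-180.0, 0.0, 96.0]
ft_force: [0.3, -3.1, 0.8]
gripper_width: 0.002
time_s: 4.13
tcp_pos: [0.5283, 0.0274, 0.0498]
eef_rot: [-179.9, -0.1, 96.1]
ft_force: [0.3, 0.6, 0.7]
gripper_width: 0.004
tcp ex,ey,z 0.5283553861547448 -0.027079332513922135 0.04981184996734911
F ex,ey,z 0.35438521650175686 0.5712292514220714 0.729076076883139 t 4.1333
btn (364.0, 144.0, 32.69566345214844) [0.47326441 0.06193983 0.077     ] 0.47712439330377476 0.012963674980274594
```

View pics/w3.png

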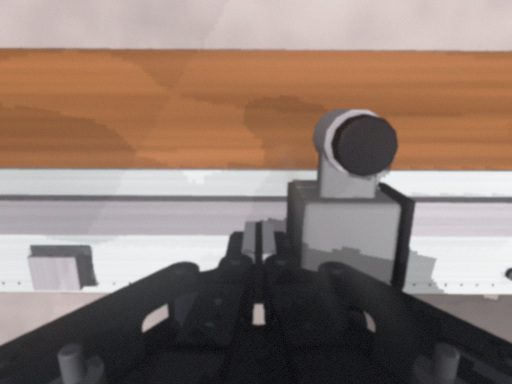

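The button is at ey≈0.013 against groove 0.048, so 35 mm remain and contact is light (F≈0). Continuing slowly.

```bash
python3 -m crank '[{"tx":-0.04,"ty":0.4,"tz":0,"wx":0,"wy":0,"wz":0,"fingers":0},{"tx":-0.04,"ty":0.4,"tz":0,"wx":0,"wy":0,"wz":0,"fingers":0},{"tx":-0.04,"ty":0.4,"tz":0,"wx":0,"wy":0,"wz":0,"fingers":0},{"tx":-0.04,"ty":0.4,"tz":0,"wx":0,"wy":0,"wz":0,"fingers":0},{"tx":-0.04,"ty":0.4,"tz":0,"wx":0,"wy":0,"wz":0,"fingers":0},{"tx":-0.03,"ty":0.3,"tz":0,"wx":0,"wy":0,"wz":0,"fingers":0},{"tx":0,"ty":0,"tz":0,"wx":0,"wy":0,"wz":0,"fingers":0},{"tx":0,"ty":0,"tz":0,"wx":0,"wy":0,"wz":0,"fingers":0}]'
python3 look.py w4
for i in 1 2; do python3 -m crank '[{"tx":-0.02,"ty":0.2,"tz":0,"wx":0,"wy":0,"wz":0,"fingers":0},{"tx":0,"ty":0,"tz":0,"wx":0,"wy":0,"wz":0,"fingers":0}]'; done; python3 look.py w5
```

```text
time_s: 4.85
tcp_pos: [0.5266, 0.0492, 0.0501]
eef_rot: [-179.9, 0.1, 96.0]
ft_force: [-0.8, -3.7, -2.5]
gripper_width: -0.002
tcp ex,ey,z 0.5288306901965352 -0.0052343663592963816 0.05009962052759139
F ex,ey,z -1.1403601188284325 -3.562034823150486 -2.500007175695977 t 4.85
btn (360.0, 142.5, 32.500099182128906) [0.47111355 0.08228019 0.077     ] 0.4770757599464423 0.03341737925380745
time_s: 5.07
tcp_pos: [0.5264, 0.0511, 0.0501]
eef_rot: [-179.9, 0.1, 96.0]
ft_force: [-0.6, -3.1, -1.0]
gripper_width: 0.001
time_s: 5.23
tcp_pos: [0.5263, 0.0544, 0.0502]
eef_rot: [-180.0, -0.1, 96.0]
ft_force: [-0.4, -1.1, -1.0]
gripper_width: -0.001
tcp ex,ey,z 0.5291332249523392 -3.8574993188817444e-05 0.05020399576847099
F ex,ey,z -0.546680865324909 -1.0210317360642134 -0.9904789791556123 t 5.2333
btn (360.0, 141.5, 32.500099182128906) [0.47050495 0.08736416 0.077     ] 0.4769929793411693 0.03853698339698838
```

```bash
for i in 1 2 3; do python3 -m crank '[{"tx":-0.01,"ty":0.15,"tz":0,"wx":0,"wy":0,"wz":0,"fingers":0},{"tx":0,"ty":0,"tz":0,"wx":0,"wy":0,"wz":0,"fingers":0}]' | grep -E "force|tcp"; done; python3 look.py w6
```

```text
tcp_pos: [0.527, 0.0561, 0.0506]
ft_force: [0.0, 0.2, 0.2]
tcp_pos: [0.5269, 0.0573, 0.0506]
ft_force: [0.1, -0.3, -0.5]
tcp_pos: [0.5265, 0.0586, 0.0505]
ft_force: [-0.1, 0.1, -0.1]
tcp ex,ey,z 0.5297722498817057 0.0041289451161146615 0.0504569082529924
F ex,ey,z -0.048170440286868337 0.08008353782662034 -0.14191869120062012 t 5.7833
btn (367.5, 140.0, 32.77585220336914) [0.46983601 0.09436897 0.077     ] 0.4770476332860572 0.04557344760602802
```

The carriage jumped about 3 mm ahead of the fingers and the force fell to zero, as it should when the pin drops past the first ridge. I'll back off and look from above to check pin against groove.

```bash
python3 -m crank '[{"tx":0.2,"ty":-2,"tz":0,"wx":0,"wy":0,"wz":0,"fingers":0},{"tx":0,"ty":0,"tz":4,"wx":0,"wy":0,"wz":0,"fingers":0},{"tx":-2,"ty":0,"tz":4,"wx":0,"wy":0,"wz":0,"fingers":0},{"tx":-4,"ty":0,"tz":4,"wx":0,"wy":0,"wz":0,"fingers":0},{"tx":-4,"ty":-1,"tz":4,"wx":0,"wy":0,"wz":0,"fingers":0},{"tx":-3,"ty":-4,"tz":4,"wx":0,"wy":0,"wz":0,"fingers":0},{"tx":0,"ty":-4,"tz":0,"wx":0,"wy":0,"wz":0,"fingers":0},{"tx":0,"ty":0,"tz":0,"wx":0,"wy":0,"wz":0,"fingers":0},{"tx":0,"ty":0,"tz":0,"wx":0,"wy":0,"wz":0,"fingers":0},{"tx":0,"ty":0,"tz":0,"wx":0,"wy":0,"wz":0,"fingers":0}]'
python3 look.py w7; python3 - <<'E'
import cv2
from h import *
print(proj(cam("wrist"),[[.55,.105,.03]]))
I=cv2.imread("pics/w7.png")
u,v=proj(cam("wrist"),[[.53,.10,.05]])[0].astype(int);x=min(max(u-80,0),352);y=min(max(v-60,0),264);print(x,y)
cv2.imwrite("pics/w7c.png",cv2.resize(I[y:y+120,x:x+160],(800,600),interpolation=cv2.INTER_CUBIC))
E
```

```text
time_s: 6.67
tcp_pos: [0.4314, -0.0351, 0.2118]
eef_rot: [-180.0, -0.0, 96.0]
ft_force: [0.9, 0.3, 0.1]
gripper_width: 0.001
tcp ex,ey,z 0.425543406984867 -0.07923631216878993 0.21179859886467414
F ex,ey,z 0.9609971318328288 0.24686441660089112 0.1292418771941709 t 6.6667
[[363.5345995  276.09875365]]
288 209
```

View pics/w7c.png

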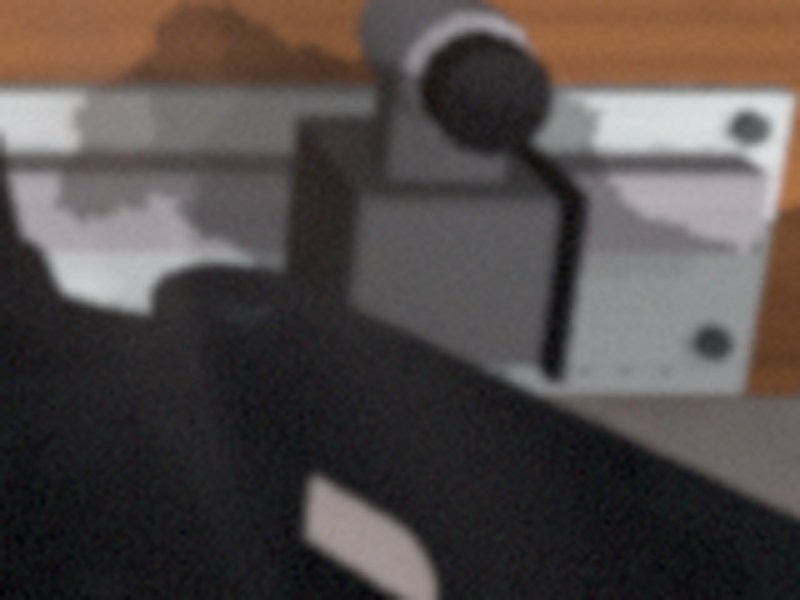

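The carriage and button (crop 487,92) and the plate screws (748,128), (711,342) are in view; the pin is hidden by the gripper. I'll compare button to screw here with groove to screw in the first wrist view.

```bash
python3 - <<'E'
from h import *
C=cam("wrist");th=np.radians(5.9);ey=np.array([-np.sin(th),np.cos(th)])
s=lambda u,v,z:ey@ray(C,[[288+u/5,209+v/5]],z)[0][:2]
b,s1,s2=s(487,92,.077),s(748,128,.022),s(711,342,.022);print(b,s1,s2,"screw-btn",s1-b)
print("end plate outer top edge +y", s(583,200,.069), s1-s(583,200,.069))
T=cam("top");print("top px groove,mid",proj(T,[[.5515,.1051,.024]]))
I=camera("top")[:,:,::-1];cv2.imwrite("pics/t2.png",I)
cv2.imwrite("pics/t2c.png",cv2.resize(I[195:250,165:265],(800,440),interpolation=cv2.INTER_CUBIC))
E
```

```text
0.04596334779802204 0.13328409883858283 0.1330455897701084 screw-btn 0.08732075104056079
end plate outer top edge +y 0.07191262068159236 0.06137147815699047
top px groove,mid [[207.71743191 208.32416046]]
```

View pics/t2c.png

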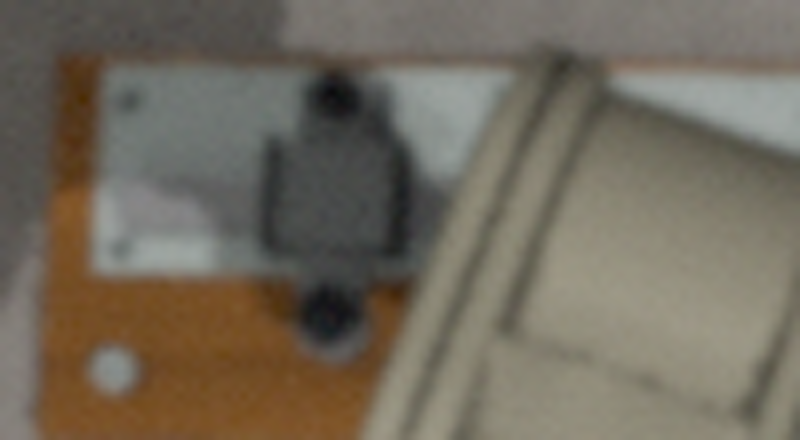

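The direct estimates give the button at 0.046 and the groove at 0.048, which agrees within calibration. Top view confirms the carriage standing over the clip. I'll check by a gentle push: if the pin is seated, the force should rise without travel.

```bash
python3 -m crank '[{"tx":3.2,"ty":2.4,"tz":0,"wx":0,"wy":0,"wz":0,"fingers":0},{"tx":3.2,"ty":2.4,"tz":0,"wx":0,"wy":0,"wz":0,"fingers":0},{"tx":3.2,"ty":2.2,"tz":0,"wx":0,"wy":0,"wz":0,"fingers":0},{"tx":0,"ty":0,"tz":0,"wx":0,"wy":0,"wz":0,"fingers":0},{"tx":0,"ty":0,"tz":-3,"wx":0,"wy":0,"wz":0,"fingers":0},{"tx":0,"ty":0,"tz":-3,"wx":0,"wy":0,"wz":0,"fingers":0},{"tx":0,"ty":0,"tz":-3,"wx":0,"wy":0,"wz":0,"fingers":0},{"tx":0,"ty":0,"tz":-3,"wx":0,"wy":0,"wz":0,"fingers":0},{"tx":0,"ty":0,"tz":-3,"wx":0,"wy":0,"wz":0,"fingers":0},{"tx":0,"ty":0,"tz":-1,"wx":0,"wy":0,"wz":0,"fingers":0}]' | grep -E "tcp|force"
python3 -m crank '[{"tx":-0.08,"ty":0.8,"tz":0,"wx":0,"wy":0,"wz":0,"fingers":0},{"tx":-0.08,"ty":0.8,"tz":0,"wx":0,"wy":0,"wz":0,"fingers":0},{"tx":0,"ty":0,"tz":0,"wx":0,"wy":0,"wz":0,"fingers":0}]' | grep -E "tcp|force"; python3 look.py w8
```

```text
tcp_pos: [0.5229, 0.0362, 0.047]
ft_force: [-1.4, 0.4, -0.7]
tcp_pos: [0.5272, 0.0526, 0.0536]
ft_force: [-0.8, -0.4, -0.2]
tcp ex,ey,z 0.5298466365055219 -0.0018401814987251814 0.05361671523732971
F ex,ey,z -0.8544675050678321 -0.35316627216193774 -0.17438419456030774 t 7.85
btn (380.0, 140.0, 32.31108856201172) [0.47012276 0.09429246 0.077     ] 0.47732499447125953 0.04546786448082303
```

Contact is expected at TCP ey≈0.0075, 9 mm on. Inching up to it.

```bash
python3 -m crank '[{"tx":-0.04,"ty":0.4,"tz":0,"wx":0,"wy":0,"wz":0,"fingers":0},{"tx":-0.04,"ty":0.3,"tz":0,"wx":0,"wy":0,"wz":0,"fingers":0},{"tx":0,"ty":0,"tz":0,"wx":0,"wy":0,"wz":0,"fingers":0}]' | grep -E "tcp|force"
for i in 1 2 3 4; do python3 -m crank '[{"tx":-0.01,"ty":0.1,"tz":0,"wx":0,"wy":0,"wz":0,"fingers":0},{"tx":0,"ty":0,"tz":0,"wx":0,"wy":0,"wz":0,"fingers":0}]' | grep -E "tcp|force"; done; python3 look.py w9
```

```text
tcp_pos: [0.5261, 0.0584, 0.0532]
ft_force: [0.3, 0.6, -0.8]
tcp_pos: [0.5253, 0.0589, 0.0524]
ft_force: [-0.5, -0.6, 0.1]
tcp_pos: [0.525, 0.0598, 0.0521]
ft_force: [-0.2, -0.1, 0.1]
tcp_pos: [0.5249, 0.0608, 0.052]
ft_force: [0.0, -0.1, -0.6]
tcp_pos: [0.5248, 0.0617, 0.052]
ft_force: [-1.1, -1.6, -0.1]
tcp ex,ey,z 0.5283998705837298 0.007382242198465877 0.052006646269224896
F ex,ey,z -1.2848844655971763 -1.45999148283133 -0.11339262626131749 t 8.8167
btn (358.5, 143.0, 31.84739112854004) [0.46978306 0.09487019 0.077     ] 0.47704648172415487 0.0460774572128602
```

Contact has just been made, as predicted. Two or three more 1 mm steps to see whether the force climbs.

```bash
for i in 1 2; do python3 -m crank '[{"tx":-0.01,"ty":0.1,"tz":0,"wx":0,"wy":0,"wz":0,"fingers":0},{"tx":0,"ty":0,"tz":0,"wx":0,"wy":0,"wz":0,"fingers":0}]' | grep -E "tcp|force"; done; python3 look.py w10
```

```text
tcp_pos: [0.5248, 0.0625, 0.052]
ft_force: [-0.2, -2.0, -0.5]
tcp_pos: [0.5247, 0.0629, 0.0521]
ft_force: [-0.4, -5.7, -0.3]
tcp ex,ey,z 0.528425316580222 0.008652402128368736 0.052072923498364565
F ex,ey,z -1.02062390867412 -5.611576723728816 -0.3256758486841246 t 9.2
btn (358.0, 143.0, 31.780595779418945) [0.46970342 0.09600784 0.077     ] 0.4770842082201341 0.04721725874844707
```

The force climbed to 5.6 N for about 1 mm of travel, so the pin is stopped by the second ridge and sits in the groove. Back off, rise, go over the button at about (0.470, 0.0955).

```bash
python3 -m crank '[{"tx":0.1,"ty":-1,"tz":0,"wx":0,"wy":0,"wz":0,"fingers":0},{"tx":0.1,"ty":-1,"tz":0,"wx":0,"wy":0,"wz":0,"fingers":0},{"tx":0,"ty":0,"tz":2.5,"wx":0,"wy":0,"wz":0,"fingers":0},{"tx":0,"ty":0,"tz":2.5,"wx":0,"wy":0,"wz":0,"fingers":0},{"tx":0,"ty":0,"tz":1.5,"wx":0,"wy":0,"wz":0,"fingers":0},{"tx":0,"ty":0,"tz":0,"wx":0,"wy":0,"wz":0,"fingers":0},{"tx":-2.8,"ty":2.6,"tz":0,"wx":0,"wy":0,"wz":0,"fingers":0},{"tx":-2.8,"ty":2.6,"tz":0,"wx":0,"wy":0,"wz":0,"fingers":0},{"tx":0,"ty":0,"tz":0,"wx":0,"wy":0,"wz":0,"fingers":0},{"tx":0,"ty":0,"tz":0,"wx":0,"wy":0,"wz":0,"fingers":0}]'
python3 look.py w11
```

```text
time_s: 10.08
tcp_pos: [0.4683, 0.0966, 0.1159]
eef_rot: [-179.9, -0.1, 96.2]
ft_force: [0.7, 0.0, -0.0]
gripper_width: 0.0
tcp ex,ey,z 0.47574826714632223 0.047905145849697 0.1159473348434372
F ex,ey,z 0.679612364367525 -0.046243955271788026 -0.0015995859269067256 t 10.0833
```

View pics/w11.png

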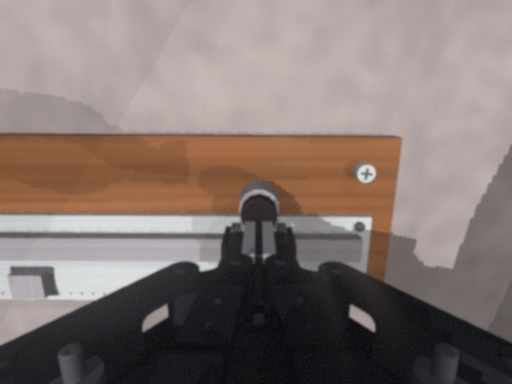

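The fingertips stand right over the cap (260,207). Now down, then pressing in small steps.

```bash
python3 -m crank '[{"tx":0.1,"ty":-0.1,"tz":-1.5,"wx":0,"wy":0,"wz":0,"fingers":0},{"tx":0,"ty":0,"tz":-1.2,"wx":0,"wy":0,"wz":0,"fingers":0},{"tx":0,"ty":0,"tz":-0.6,"wx":0,"wy":0,"wz":0,"fingers":0},{"tx":0,"ty":0,"tz":0,"wx":0,"wy":0,"wz":0,"fingers":0},{"tx":0,"ty":0,"tz":0,"wx":0,"wy":0,"wz":0,"fingers":0}]' | grep -E "tcp|force"
for i in 1 2 3 4; do python3 -m crank '[{"tx":0,"ty":0,"tz":-0.2,"wx":0,"wy":0,"wz":0,"fingers":0},{"tx":0,"ty":0,"tz":0,"wx":0,"wy":0,"wz":0,"fingers":0}]' | grep -E "tcp|force"; done
```

```text
tcp_pos: [0.472, 0.0943, 0.0837]
ft_force: [-0.5, -0.3, 0.1]
tcp_pos: [0.4724, 0.0947, 0.0824]
ft_force: [0.3, 0.3, 0.2]
tcp_pos: [0.4719, 0.0948, 0.0802]
ft_force: [-1.0, -0.1, -0.1]
tcp_pos: [0.4715, 0.0949, 0.0779]
ft_force: [-0.4, 0.0, -0.2]
tcp_pos: [0.4717, 0.0949, 0.0761]
ft_force: [-1.2, 0.0, 3.0]
```

```bash
for i in 1 2 3 4; do python3 -m crank '[{"tx":0,"ty":0,"tz":-0.2,"wx":0,"wy":0,"wz":0,"fingers":0},{"tx":0,"ty":0,"tz":0,"wx":0,"wy":0,"wz":0,"fingers":0}]' | grep -E "tcp|force"; done
```

```text
tcp_pos: [0.4718, 0.0949, 0.0742]
ft_force: [-1.3, -1.1, 3.5]
tcp_pos: [0.4718, 0.0949, 0.0721]
ft_force: [-1.9, -0.4, 5.2]
tcp_pos: [0.4718, 0.0948, 0.0705]
ft_force: [-1.0, -0.0, 7.3]
tcp_pos: [0.4719, 0.0948, 0.0702]
ft_force: [-6.5, -1.1, 18.3]
```

The button has bottomed at z=0.0702 with 18 N. Lift straight off and look.

```bash
python3 -m crank '[{"tx":0,"ty":0,"tz":0.5,"wx":0,"wy":0,"wz":0,"fingers":0},{"tx":0,"ty":0,"tz":0.7,"wx":0,"wy":0,"wz":0,"fingers":0},{"tx":0,"ty":0,"tz":2,"wx":0,"wy":0,"wz":0,"fingers":0},{"tx":0,"ty":0,"tz":3,"wx":0,"wy":0,"wz":0,"fingers":0},{"tx":0,"ty":-2,"tz":3,"wx":0,"wy":0,"wz":0,"fingers":0},{"tx":-2,"ty":-4,"tz":3,"wx":0,"wy":0,"wz":0,"fingers":0},{"tx":-2,"ty":-4,"tz":2,"wx":0,"wy":0,"wz":0,"fingers":0},{"tx":0,"ty":-3.5,"tz":0,"wx":0,"wy":0,"wz":0,"fingers":0},{"tx":0,"ty":0,"tz":0,"wx":0,"wy":0,"wz":0,"fingers":0},{"tx":0,"ty":0,"tz":0,"wx":0,"wy":0,"wz":0,"fingers":0}]'
python3 look.py w12; python3 - <<'E'
from h import *
u,v=proj(cam("wrist"),[[.47,.0955,.077]])[0];print(u,v)
I=cv2.imread("pics/w12.png");x,y=min(max(int(u)-110,0),292),max(int(v)-60,0)
S=camera("scene")[:,:,::-1]
a=cv2.resize(I[y:y+165,x:x+220],(400,300));q=proj(cam("scene"),[[.51,.09,.04]])[0].astype(int);print(x,y,q)
b=cv2.resize(S[q[1]-36:q[1]+36,q[0]-48:q[0]+48],(400,300),interpolation=cv2.INTER_CUBIC)
T=cv2.resize(camera("top")[:,:,::-1],(400,300))
cv2.imwrite("pics/fin.png",np.vstack([np.hstack([a,b]),np.hstack([T,cv2.resize(S,(400,300))])]))
E
```

```text
time_s: 12.72
tcp_pos: [0.4392, -0.0265, 0.2004]
eef_rot: [180.0, -0.0, 95.8]
ft_force: [-0.3, -0.2, -0.5]
gripper_width: 0.001
tcp ex,ey,z 0.43416742080592957 -0.07150739569335741 0.20038559012062382
F ex,ey,z -0.3545827469257869 -0.20252835654603984 -0.4778391955394025 t 12.7167
383.2638997811408 225.1129577223558
273 165 [246 168]
```

View pics/fin.png

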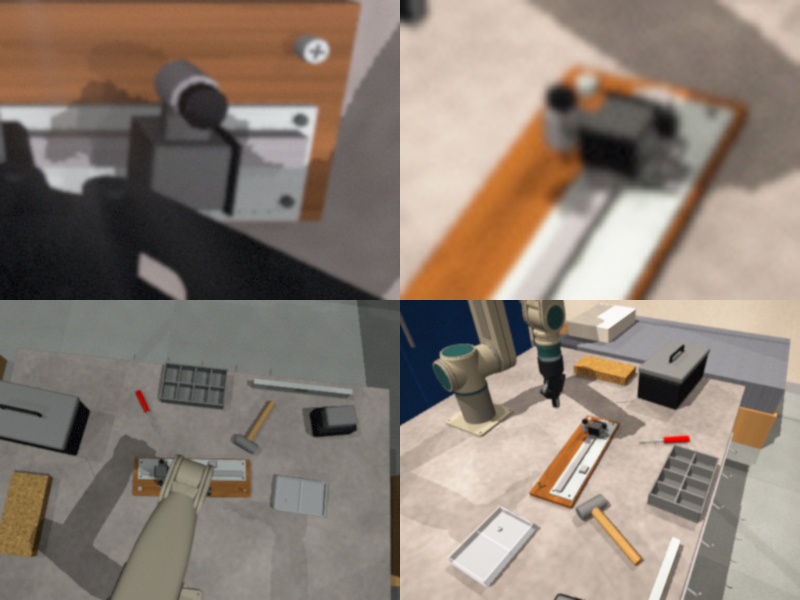

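The final pictures show the button sprung back up and the carriage over the ridge clip; the bystanders look unmoved. One numeric check of the carriage before and after the press, with the same method on both pictures.

```bash
python3 - <<'E'
from h import *
th=np.radians(5.9);ey=np.array([-np.sin(th),np.cos(th)])
oA=dict(tcp_pos=np.array([.4314,-.0351,.2118]),eef_rot=np.array([180,0,96.0]))
for n,o in(("w7",oA),("w12",get_obs())):
    C=cam("wrist",o);G=cv2.cvtColor(cv2.imread(f"pics/{n}.png"),cv2.COLOR_BGR2GRAY)
    def blob(u,v,r,t):
        u,v=int(u),int(v);P=G[v-r:v+r+1,u-r:u+r+1];m=(P<t).astype(np.uint8)
        k,l,st,ce=cv2.connectedComponentsWithStats(m);i=l[r,r];return np.array([u-r,v-r])+ce[i],st[i,4]
    b,s=(385,227),(437,234)
    if n=="w12": b,s=(386,222),(438,230)
    pb,ab=blob(*b,13,62);ps,as_=blob(*s,5,110)
    B=ey@ray(C,[pb],.077)[0][:2];S=ey@ray(C,[ps],.022)[0][:2];print(n,pb,ab,ps,as_,B,S,S-B)
E
```

```text
w7 [384.6557377  227.98770492] 488 [437.26086957 234.04347826] 23 0.04469106892913518 0.1320971679058932 0.08740609897675802
w12 [384.19879518 223.4497992 ] 498 [437.625      230.45833333] 24 0.04845582626719319 0.1343231367022571 0.0858673104350639
```

```bash
python3 -c "
from rig import *
print(workorder.sign_off(), get_obs()['time_s'])"
```

```text
the job is handed in; nothing more can be done
the job is handed in; nothing more can be done
```

The carriage's pin is in the groove of the ridge clip, the marking button has been pressed fully down and has sprung back, and the job is handed in. It was at about 12.7 s on the robot's clock when I made the last checks.

- **Pushing:** I pushed the carriage about 135 mm towards +y with the shut fingertips on the -y end plate. The push force then dropped to zero and the carriage ran a few millimetres ahead of the fingers.
- **Seating check:** a gentle second push rose to 5.6 N for about 1 mm of travel, so the pin was against the second ridge.
- **Pressing:** the button bottomed at z = 0.070 with 18 N. It was back up in the wrist picture after I lifted off.
- **Final position:** the button is 85.9 mm from the plate screw along the rail, against 85.1 mm for the groove, so they agree within 1 mm.

- **Disagreements:** the earlier estimates put the carriage 1–2 mm short of the groove, which is within the calibration error. The 6–9 N peak over the first ridge was never seen, because the force readings were too far apart.
- **Not seen directly:** the gripper hid the pin itself in the wrist pictures. That it is in the groove rests on the force and position checks.
- **Bystanders:** the loose things look unmoved in the last pictures, judged by eye. I did not look at the dowel closely, but the arm stayed clear of it.
- **Slip at the start:** my first move was refused because its rows lacked some keys, and nothing moved.

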